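# Swipe test of a sensor collar

### The arm

A 6-joint arm with a two-finger parallel gripper is mounted at the origin on the work surface. World frame = base frame: x ahead of the robot, y to its left, z up, the work surface at z = 0. Lengths are in m, angles in rad, forces in N, time in s.
With the tool pointing down it reaches from about 0.25 to 0.775 m from the base axis. Payload 8.9 kg.
Tool frame: the origin (TCP) lies midway between the tips of the shut fingers; the grasp point (between the pads) lies 19 mm behind it (ctrl.pinch_z is the distance from the TCP to the grasp point, in m); z points along the fingers, y is the line along which they close (so a half turn about z gives the same grasp; the last joint's range is limited). The gripper opens to 85 mm and grips with 20 to 120 N. Pads are 22 mm wide; open, the fingers measure 114 mm over their backs; the gripper's body (76 mm by 85 mm) begins 54 mm behind the grasp point. The pads swing forward as they close: fully open they stand 13 mm farther back than shut.
Start: joints at [-1.423, 0.291, -0.153, 1.127, 0, 1.431], TCP at [0.149, -0.504, 0.231] pointing down, gripper open.
Joint ranges: [-2.52, 2.52], [-0.91, 1.74], [-1.3, 1.37], [-1.96, 2.02], [-1.52, 1.47], [-3.14, 3.14]. Speed limits (rad/s): [2.22, 2.22, 2.79, 3.14, 3.14, 3.14].

### API

Orientations are given as a unit quaternion [w, x, y, z].
In Python, from rig import ctrl gives the robot as it stands.
- The arm moves only by the tool carry_out, never from a script. Its argument "motion" is text: rows parted by semicolons, each of 7 numbers parted by spaces: the shift along the tool's x, y, z in cm, then the turn, a rotation vector about the tool's x, y, z in degrees, then the finger opening in cm, from 0 to 8.54. In form: dx dy dz ax ay az grip; .... A call has exactly 10 rows; each row shifts and turns the commanded pose from where the row before left it, along the tool's axes as they then stand; what a row does not reach is not made up. A row lasts 1/12 s, in which the tool goes at most 41.7 mm and 7.16 degrees, less where a joint would pass 70% of its speed; a pose out of reach is approached as far as the arm can. A call is refused whole if a number of a shift passes 4.17 or a number of a turn 7.16, either way. A call with a gripper value outside its range is refused whole. The fingers move at their own pace and stop on an object; the grip force is fixed at half the most. Time passes only in rows, so rows that do not move let the fingers close, or fill a call up. It gives the time, the measured TCP pose, the force, the opening and the grip force at its end, in the units of the state.
- ctrl.observe(): the state, without advancing time (a new reading comes with each control period).
- ctrl.camera(name): name is "side" or "top"; returns a dict with "img" (420x560x3 uint8, red, green, blue), "z_map" (420x560 float32, m along the optical axis (not along the pixel's ray), 0 where there is no reading), "camera_matrix" (3x3 intrinsics, pixels), "k1" (the pictures are not rectified: a ray, as slopes to the right and down, at radius r is drawn at 1 + k1 r^2 times it, then the intrinsics apply), "rvec" (rotation vector, rad) and "tvec" (3), from world to camera coordinates, as OpenCV has them. Camera axes: x right, y down, z forward; pixel columns grow to the right and rows downward; lengths in m; the calibration is good to about 2 mm. A picture is of the moment at which its call begins.
- ctrl.hand_in(): hands the job in; it is judged then, once.
Trained networks look in a picture, given as the dict that the camera call returned (one of the last four; its "shot" number tells which), for a name from the list of things; names that differ only in an ending like _2 or _b are one class to them, and where a whole thing is asked for, a point or a joint stands for the part that bears it (a point fixed in the world has none). Each returns a list of dicts, best first, with "score" (0 to 1); they miss things now and then, are a little off and sometimes report something else, mostly with a low value. They report only what shows in the picture. A call takes as long as a camera call. They do not tell look-alikes from the thing itself.
- ctrl.cut_out(name, picture): "region" (420x560 bool, what is visible of it) and "centre" ([column, row] in pixels, amid what is visible of it).
The state is a dict: "clock": time; "joint_pos": joint angles; "joint_velocities": joint speeds; "joint_efforts": joint torques, N m; "ee_pos": TCP position; "eef_rot": TCP orientation; "ft_force": force on the tool from outside, world axes, zero at the start; "ft_torque": the same for the moment, N m; "grip_width": finger opening in m; "grasp_force": force on a finger pad.
Only numpy, scipy, OpenCV 4.12 (cv2) and the standard library are available. Lean on these libraries where they do the work, as an engineer would, in place of code of your own. Each camera call takes 0.05 s, during which the arm holds its last target. There are 200 camera calls.

### The job

Test the sensor collar with one swipe: starting at the end of the C where the square readout box stands, run the fingertips along the row of five black domes to the other end, pressing each dome lightly in turn (a few millimetres) and staying down close to the collar between them. Then move the hand clear. Press gently, do not shift or lift the collar, and leave everything else on the bench where it is.

Things in the scene. Friction and masses are not known exactly. Their poses are not given: they have to be found in the camera images.
- collar: The sensor collar: a rigid milky-grey C-shaped shell lying flat and loose on the bench, 0.9 kg, 12 mm thick, its band 70 mm wide with round ends. Origin on its underside at bench height, x and y as follows: the centre line of the band is an arc of radius 175 mm about the point x = +155 mm, y = 0 of this frame; the band bulges towards -x (roughly towards the robot) and its two ends lie at +y and -y. z is up. Small flat printed lines run along it, flush.
- sensor0_top (a point): Top of the black rubber sensor dome at the band's +y end; the domes are 40 mm across, stand 8 mm above the shell (20 mm above the bench) when free and sit on the band's centre line 70 mm apart along the arc. This point sinks with the dome.
- sensor0 (a joint): How far that dome (number 0) is pressed down, m: 0 free, 0.007 fully down (1 mm proud of the shell). A spring brings it back: 0.5 N to start, 0.5 N more for each mm. It registers a touch at 0.0015.
- sensor1_top (a point): Top of the black rubber sensor dome second from the +y end; the domes are 40 mm across, stand 8 mm above the shell (20 mm above the bench) when free and sit on the band's centre line 70 mm apart along the arc. This point sinks with the dome.
- sensor1 (a joint): How far that dome (number 1) is pressed down, m: 0 free, 0.007 fully down (1 mm proud of the shell). A spring brings it back: 0.5 N to start, 0.5 N more for each mm. It registers a touch at 0.0015.
- sensor2_top (a point): Top of the black rubber sensor dome in the middle; the domes are 40 mm across, stand 8 mm above the shell (20 mm above the bench) when free and sit on the band's centre line 70 mm apart along the arc. This point sinks with the dome.
- sensor2 (a joint): How far that dome (number 2) is pressed down, m: 0 free, 0.007 fully down (1 mm proud of the shell). A spring brings it back: 0.5 N to start, 0.5 N more for each mm. It registers a touch at 0.0015.
- sensor3_top (a point): Top of the black rubber sensor dome second from the -y end; the domes are 40 mm across, stand 8 mm above the shell (20 mm above the bench) when free and sit on the band's centre line 70 mm apart along the arc. This point sinks with the dome.
- sensor3 (a joint): How far that dome (number 3) is pressed down, m: 0 free, 0.007 fully down (1 mm proud of the shell). A spring brings it back: 0.5 N to start, 0.5 N more for each mm. It registers a touch at 0.0015.
- sensor4_top (a point): Top of the black rubber sensor dome at the band's -y end; the domes are 40 mm across, stand 8 mm above the shell (20 mm above the bench) when free and sit on the band's centre line 70 mm apart along the arc. This point sinks with the dome.
- sensor4 (a joint): How far that dome (number 4) is pressed down, m: 0 free, 0.007 fully down (1 mm proud of the shell). A spring brings it back: 0.5 N to start, 0.5 N more for each mm. It registers a touch at 0.0015.
- between01 (a point): Point on the shell's upper surface (12 mm above the bench), on the band's centre line half-way between dome 0 and dome 1.
- between12 (a point): Point on the shell's upper surface (12 mm above the bench), on the band's centre line half-way between dome 1 and dome 2.
- between23 (a point): Point on the shell's upper surface (12 mm above the bench), on the band's centre line half-way between dome 2 and dome 3.
- between34 (a point): Point on the shell's upper surface (12 mm above the bench), on the band's centre line half-way between dome 3 and dome 4.
- reader: Readout box: grey square plastic box 62 x 62 x 36 mm tall with a small dark display on top, loose, standing about 90 mm from one end dome of the collar, beyond that end (either end). Origin at the centre of its underside.
- spool: Round grey plastic spool of solder, flanges 58 mm across, 36 mm tall, standing loose beyond the other end of the collar. Origin at the centre of its underside.
- jar: Amber glass jar with a steel lid, 42 mm across, 46 mm tall, loose, inside the curve of the collar. Origin at the centre of its underside.
- driver: Screwdriver with black handle, 160 mm long, lying loose on the robot's side of the collar, roughly along the collar's y. Origin under its middle.
- breadboard: White slab breadboard 55 x 165 x 9 mm, loose, beyond the jar. Origin at the centre of its underside.
- phone: Black flat phone 150 x 73 x 9 mm, loose, beside the collar's -y side. Origin at the centre of its underside.
- pliers: Small pliers with black grips, about 140 mm long, 11 mm thick, lying loose beside the collar's +y side. Origin under the pivot.
Things that resemble listed ones, but are neither listed nor needed, are in the scene too. What is shaped like the reader but blue, red or turquoise is not meant.

How it is judged:
By the outcome, as a careful person would: the job done as asked, in the order asked, and still so for the second after the job is handed in, with the robot touching nothing.
It also fails if it takes over 45 s, if anything falls off the work surface, if the arm or the gripper's body presses on something with over 40 N, if the wrist force passes 120 N, or if a joint passes its speed limit or range.

## Working session

There is one attempt and no reset: what is moved stays moved. The work goes in short steps, Python scripts to look and compute and a tool call to move; the robot and the scene stay as the last step left them, time stands still between calls to the robot, and variables do not carry over. Pictures are saved under pics/ and viewed, at most 10 in all, crops included, and the job is handed in when it is done.

Besides the shell and the picture viewer there is one more tool, called after "Request:" as a command line: name --argument value ..., lists and objects as JSON in quotes. carry_out: Moves the arm, as the interface text tells. Its arguments: {"type":"object","properties":{"motion":{"type":"string"}},"required":["motion"]}

```bash
mkdir -p pics; cat > h.py <<'E'
import numpy as np,cv2
from rig import ctrl
def world(c,px,z=None):
    px=np.atleast_2d(np.array(px,float));K=c["camera_matrix"];K=np.array(K)
    d=np.stack([(px[:,0]-K[0,2])/K[0,0],(px[:,1]-K[1,2])/K[1,1]],1);u=d.copy()
    for _ in range(20): u=d/(1+c["k1"]*(u**2).sum(1,keepdims=True))
    r=np.c_[u,np.ones(len(u))];R=cv2.Rodrigues(np.array(c["rvec"],float))[0];t=np.array(c["tvec"],float).ravel()
    o=-R.T@t;w=r@R
    if z is None:
        s=np.array([c["z_map"][int(round(b)),int(round(a))] for a,b in px])
    else: s=(z-o[2])/w[:,2]
    return o+w*s[:,None]
E
python3 - <<'E'
from h import *
c=ctrl.camera("top");s=ctrl.camera("side")
cv2.imwrite("pics/top.png",c["img"][...,::-1]);cv2.imwrite("pics/side.png",s["img"][...,::-1])
for n,z in [("collar",.012)]+[("sensor%d_top"%i,.02) for i in range(5)]+[("reader",.036),("spool",.036),("jar",.046)]:
    for d in ctrl.cut_out(n,c)[:3]: print(n,round(d["score"],2),np.round(d["centre"]),d["region"].sum(),world(c,d["centre"],z).round(3))
o=ctrl.observe();print(o["clock"],o["ee_pos"],o["eef_rot"],o["ft_force"])
E
```

```text
collar 0.76 [279. 230.] 4877 [[0.532 0.035 0.012]]
sensor0_top 0.64 [229. 210.] 229 [[0.577 0.144 0.02 ]]
sensor1_top 0.59 [309. 242.] 208 [[ 0.504 -0.031  0.02 ]]
sensor1_top 0.48 [246. 231.] 241 [[0.529 0.107 0.02 ]]
sensor1_top 0.18 [231. 210.] 213 [[0.577 0.139 0.02 ]]
sensor2_top 0.75 [280. 243.] 234 [[0.502 0.032 0.02 ]]
sensor3_top 0.53 [312. 241.] 232 [[ 0.505 -0.036  0.02 ]]
sensor4_top 0.71 [341. 230.] 235 [[ 0.527 -0.101  0.02 ]]
sensor4_top 0.67 [298. 183.] 301 [[ 0.634 -0.01   0.02 ]]
reader 0.91 [161. 178.] 887 [[0.649 0.29  0.036]]
reader 0.87 [214. 124.] 838 [[0.765 0.173 0.036]]
reader 0.79 [210. 175.] 876 [[0.653 0.183 0.036]]
spool 0.72 [370. 192.] 627 [[ 0.609 -0.165  0.036]]
jar 0.89 [300. 181.] 312 [[ 0.635 -0.012  0.046]]
jar 0.66 [280. 230.] 4764 [[0.529 0.032 0.046]]
0.55 [ 0.14852349 -0.50352366  0.23127971] [-2.94043874e-05  9.89736652e-01  1.42903322e-01  1.63894274e-05] [-0.20334631  0.07851125  0.15697739]
```

View pics/top.png

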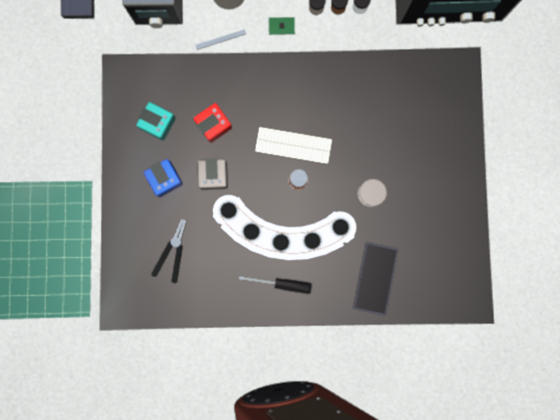

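View pics/side.png

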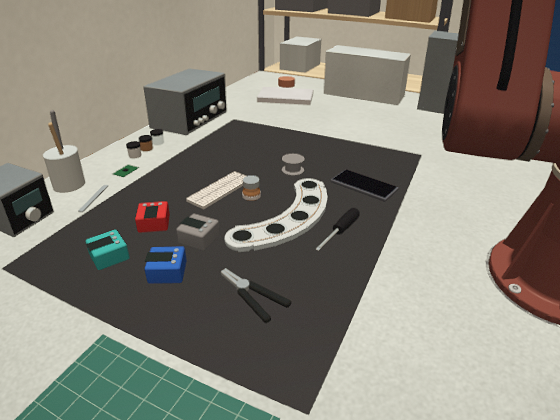

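The top view shows the grey reader at (212,173), next to the end dome at (229,210). That is the +y end, so the swipe goes from dome 0 to dome 4. The spool is at (372,193). I'll fit the collar pose from the dome blobs.

```bash
cat > fit.py <<'E'
from h import *
from scipy.optimize import least_squares
def domes(c,seeds):
    g=c["img"].max(2).astype(float);out=[]
    _,l,st,ce=cv2.connectedComponentsWithStats((g<95).astype(np.uint8))
    for x,y in seeds:
        k=l[y,x]; xs=np.argwhere(l==k); b=xs.mean(0)
        y0,x0=np.round(b).astype(int); r=11; w=np.clip(170-g[y0-r:y0+r+1,x0-r:x0+r+1],0,130)
        Y,X=np.mgrid[-r:r+1,-r:r+1]; w=w*(X**2+Y**2<r*r)
        out.append([x0+(w*X).sum()/w.sum(),y0+(w*Y).sum()/w.sum(),len(xs)])
    return np.array(out)
A=(np.arange(5)-2)*.07/.175
P=np.c_[.155-.175*np.cos(A),-.175*np.sin(A)]
def place(p,Q=P):
    c,s=np.cos(p[2]),np.sin(p[2]);return Q@np.array([[c,s],[-s,c]])+p[:2]
def fit(W):
    r=least_squares(lambda p:(place(p)-W).ravel(),[.5,.03,0]);return r.x,r.fun.reshape(-1,2)
E
python3 - <<'E'
from fit import *
for n,S in [("top",[(229,210),(251,231),(281,242),(312,241),(341,227)]),("side",[(242,236),(276,228),(299,215),(310,200),(309,185)])]:
    c=ctrl.camera(n);d=domes(c,S) if n=="top" else None
    if d is None:
        g=c["img"].max(2);d=[]
        _,l,st,ce=cv2.connectedComponentsWithStats((g<95).astype(np.uint8))
        d=np.array([[*ce[l[y,x]],st[l[y,x]][4]] for x,y in S])
    W=world(c,d[:,:2],.0175)[:,:2]
    print(n,d.round(1).tolist());print(W.round(4).tolist())
    p,f=fit(W);print(p.round(4),(f*1e3).round(1).tolist());print(place(p).round(4).tolist())
    if n=="top":
        z=[c["z_map"][int(round(b)),int(round(a))] for a,b in d[:,:2]];print(world(c,d[:,:2])[:,2].round(4))
E
```

```text
top [[228.1, 209.9, 177.0], [251.0, 231.3, 180.0], [280.5, 242.0, 185.0], [312.0, 240.3, 186.0], [340.3, 226.7, 180.0]]
[[0.5768, 0.1462], [0.5287, 0.0963], [0.504, 0.0316], [0.5065, -0.0374], [0.5355, -0.1003]]
[ 0.5236  0.0284 -0.1657] [[0.2, 0.5], [0.0, 0.3], [-0.1, 0.1], [-0.2, -0.4], [0.1, -0.6]]
[[0.577, 0.1468], [0.5288, 0.0966], [0.5039, 0.0317], [0.5063, -0.0378], [0.5355, -0.1009]]
[0.0195 0.0216 0.0216 0.0191 0.0182]
side [[241.7, 235.1, 154.0], [275.0, 228.2, 143.0], [299.2, 215.2, 123.0], [310.5, 199.5, 102.0], [309.0, 184.1, 84.0]]
[[0.5734, 0.1516], [0.5257, 0.1025], [0.501, 0.038], [0.503, -0.0309], [0.532, -0.0939]]
[ 0.5204  0.0346 -0.1679] [[0.6, 1.2], [-0.1, 0.3], [-0.3, -0.0], [-0.2, -0.7], [0.0, -0.8]]
[[0.574, 0.1528], [0.5256, 0.1028], [0.5006, 0.0379], [0.5029, -0.0316], [0.532, -0.0947]]
```

Request:
carry_out --motion "0 0 0 0 0 -7.1 0; 0 0 0 0 0 -7.1 0; 0 0 0 0 0 -7.1 0; 0 0 0 0 0 -7.1 0; 0 0 0 0 0 -7.1 0; 0 0 0 0 0 -7.1 0; 0 0 0 0 0 -7.1 0; 0 0 0 0 0 -7.1 0; 0 0 0 0 0 -7.1 0; 0 0 0 0 0 -7.1 0"

```text
clock: 1.48
ee_pos: [0.1485, -0.5035, 0.2313]
eef_rot: [0.0, 0.721, 0.693, -0.0]
ft_force: [0.9, -0.2, -0.0]
grip_width: 0.0
grasp_force: 0.0
```

Request:
carry_out --motion "0 0 0 0 0 -2.3 0; 2.4 1.6 0 0 0 0 0; 2.4 1.6 0 0 0 0 0; 2.4 1.6 0 0 0 0 0; 2.4 1.6 0 0 0 0 0; 2.4 1.6 0 0 0 0 0; 2.4 1.6 0 0 0 0 0; 2.4 1.6 0 0 0 0 0; 2.4 1.6 0 0 0 0 0; 2.4 1.6 0 0 0 0 0"

```text
clock: 2.32
ee_pos: [0.2941, -0.287, 0.2315]
eef_rot: [0.0, 0.709, 0.705, -0.0]
ft_force: [0.6, -0.2, 0.3]
grip_width: -0.0001
grasp_force: 0.0
```

Request:
carry_out --motion "2.4 1.6 0 0 0 0 0; 2.4 1.6 0 0 0 0 0; 2.4 1.6 0 0 0 0 0; 2.4 1.6 0 0 0 0 0; 2.4 1.6 0 0 0 0 0; 2.4 1.6 0 0 0 0 0; 2.4 1.6 0 0 0 0 0; 2.4 1.6 0 0 0 0 0; 2.4 1.6 0 0 0 0 0; 2.4 1.6 0 0 0 0 0"

```text
clock: 3.15
ee_pos: [0.4553, -0.0476, 0.2314]
eef_rot: [0.0, 0.709, 0.705, 0.0]
ft_force: [0.8, -1.0, 0.5]
grip_width: 0.0001
grasp_force: 0.0
```

Request:
carry_out --motion "2.2 1.35 0 0 0 0 0; 2.2 1.35 0 0 0 0 0; 2.2 1.35 1 0 0 0 0; 2.2 1.35 2 0 0 0 0; 2.2 1.35 2 0 0 0 0; 2.2 1.35 2 0 0 0 0; 2.2 1.35 2 0 0 0 0; 2.2 1.35 2 0 0 0 0; 1.9 1.4 2 0 0 0 0; 0 0 2 0 0 0 0"

```text
clock: 3.98
ee_pos: [0.5799, 0.1487, 0.0803]
eef_rot: [0.0, 0.708, 0.706, 0.001]
ft_force: [-1.7, -1.0, -0.3]
grip_width: -0.0
grasp_force: 0.0
```

```bash
python3 - <<'E'
from h import *
c=ctrl.camera("top");s=ctrl.camera("side");a=c["img"][150:290,180:400];b=s["img"][130:290,190:400]
cv2.imwrite("pics/n.png",np.hstack([cv2.resize(x[...,::-1],(400,300),interpolation=2) for x in(a,b)]))
o=ctrl.observe();print(o["ee_pos"],o["ft_force"],o["joint_pos"].round(2) if hasattr(o["joint_pos"],"round") else o["joint_pos"])
E
```

```text
[0.57536873 0.14589947 0.07805652] [-1.02876184 -0.13682916  1.02950251] [ 0.13  0.55 -0.18  0.85 -0.    1.7 ]
```

View pics/n.png

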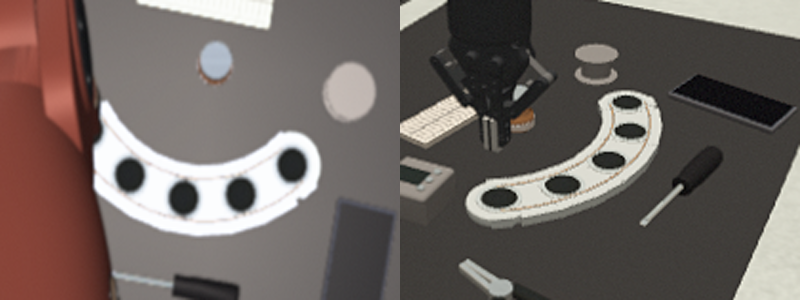

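Request:
carry_out --motion "0.1 0 1 0 0 0 0; 0.1 0 1 0 0 0 0; 0 0 1 0 0 0 0; 0 0 0.8 0 0 0 0; 0 0 0.6 0 0 0 0; 0 0 0.5 0 0 0 0; 0 0 0.2 0 0 0 0; 0 0 0 0 0 0 0; 0 0 0 0 0 0 0; 0 0 0 0 0 0 0"

```text
clock: 4.92
ee_pos: [0.5779, 0.1475, 0.0307]
eef_rot: [0.0, 0.709, 0.705, 0.0]
ft_force: [-0.3, 0.1, -0.2]
grip_width: -0.0
grasp_force: 0.0
```

```bash
python3 - <<'E'
from h import *
s=ctrl.camera("side");b=s["img"][170:260,220:340]
cv2.imwrite("pics/n2.png",cv2.resize(b[...,::-1],(800,600),interpolation=2))
o=ctrl.observe();print(o["ee_pos"],o["ft_force"],o["eef_rot"])
E
```

```text
[0.57793867 0.14749875 0.03075895] [0.32200971 1.2154287  0.17977842] [2.50699156e-04 7.08745334e-01 7.05464307e-01 3.16399055e-04]
```

View pics/n2.png

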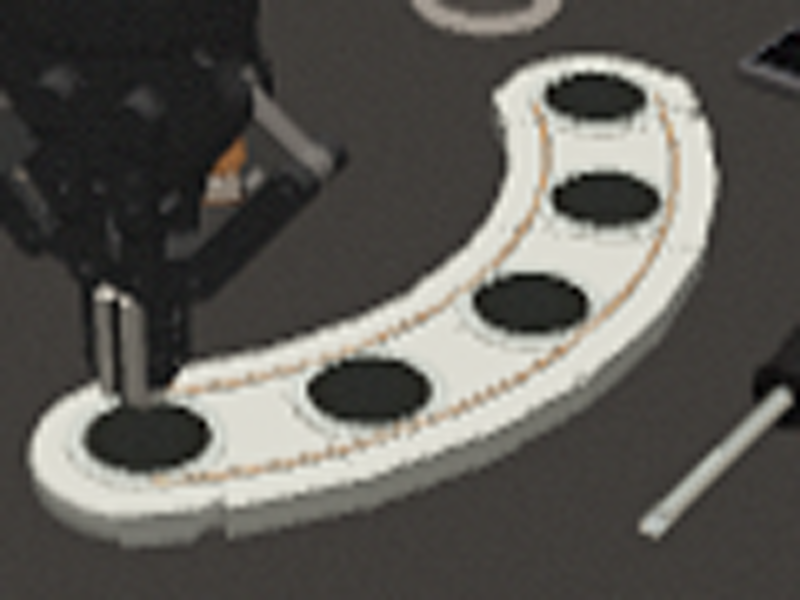

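Request:
carry_out --motion "0 0 0.4 0 0 0 0; 0 0 0.3 0 0 0 0; 0 0 0.2 0 0 0 0; 0 0 0.2 0 0 0 0; 0 0 0.1 0 0 0 0; 0 0 0.1 0 0 0 0; 0 0 0.1 0 0 0 0; 0 0 0 0 0 0 0; 0 0 0 0 0 0 0; 0 0 0 0 0 0 0"

```text
clock: 5.8
ee_pos: [0.5775, 0.1474, 0.0164]
eef_rot: [-0.0, 0.709, 0.705, -0.0]
ft_force: [-1.4, 0.8, 2.4]
grip_width: -0.0001
grasp_force: 1.1
```

```bash
python3 - <<'E'
from fit import *
F=[]
for i in range(5):
    c=ctrl.camera("side") ;o=ctrl.observe();F.append(o["ft_force"])
print(o["ee_pos"],np.mean(F,0),np.std(F,0))
print(world(c,[[241.7,235.1]],.0175))
c=ctrl.camera("top");d=domes(c,[(251,231),(281,242),(312,241),(341,227)]);print(world(c,d[:,:2],.0175).round(4).tolist())
E
```

```text
[0.57754115 0.14744501 0.01634633] [-0.83013473  0.03187743  1.99815289] [0.42928904 0.38462262 0.5207273 ]
[[0.57348622 0.15158775 0.0175    ]]
[[0.5287, 0.0963, 0.0175], [0.504, 0.0316, 0.0175], [0.5065, -0.0374, 0.0175], [0.5355, -0.1003, 0.0175]]
```

Request:
carry_out --motion "0 0 -0.6 0 0 0 0; -0.6 -0.6 0 0 0 0 0; -1.1 -1.1 0 0 0 0 0; -1.1 -1.1 0 0 0 0 0; -1.1 -1.1 0 0 0 0 0; -1.1 -1 0 0 0 0 0; 0 0 0 0 0 0 0; 0 0 0.3 0 0 0 0; 0 0 0.3 0 0 0 0; 0 0 0 0 0 0 0"

```text
clock: 6.93
ee_pos: [0.529, 0.0978, 0.016]
eef_rot: [0.0, 0.709, 0.706, 0.0]
ft_force: [0.2, -1.6, 3.0]
grip_width: 0.0
grasp_force: 1.2
```

Request:
carry_out --motion "0 0 -0.6 0 0 0 0; -0.9 -0.4 0 0 0 0 0; -1.4 -0.6 0 0 0 0 0; -1.4 -0.6 0 0 0 0 0; -1.4 -0.5 0 0 0 0 0; -1.4 -0.5 0 0 0 0 0; 0 0 0 0 0 0 0; 0 0 0.3 0 0 0 0; 0 0 0.3 0 0 0 0; 0 0 0 0 0 0 0"

```text
clock: 7.77
ee_pos: [0.5024, 0.0331, 0.016]
eef_rot: [0.0, 0.709, 0.706, 0.0]
ft_force: [-0.0, -0.6, 2.3]
grip_width: 0.0
grasp_force: 1.2
```

Request:
carry_out --motion "0 0 -0.6 0 0 0 0; -1.4 0 0 0 0 0 0; -1.4 0 0 0 0 0 0; -1.4 0 0 0 0 0 0; -1.4 0.1 0 0 0 0 0; -1.4 0.1 0 0 0 0 0; 0 0 0 0 0 0 0; 0 0 0.3 0 0 0 0; 0 0 0.3 0 0 0 0; 0 0 0 0 0 0 0"

```text
clock: 8.6
ee_pos: [0.5037, -0.0365, 0.016]
eef_rot: [-0.0, 0.708, 0.706, 0.0]
ft_force: [0.4, 0.4, 2.9]
grip_width: 0.0002
grasp_force: 1.2
```

Next is dome 4 at about (.535, -.0995): dx -6.3, dy +3.1.

Request:
carry_out --motion "0 0 -0.6 0 0 0 0; -0.9 0.4 0 0 0 0 0; -1.4 0.7 0 0 0 0 0; -1.4 0.7 0 0 0 0 0; -1.3 0.7 0 0 0 0 0; -1.3 0.6 0 0 0 0 0; 0 0 0 0 0 0 0; 0 0 0.3 0 0 0 0; 0 0 0.3 0 0 0 0; 0 0 0 0 0 0 0"

```text
clock: 9.43
ee_pos: [0.534, -0.1002, 0.0157]
eef_rot: [-0.0, 0.709, 0.705, -0.0]
ft_force: [1.3, -1.7, 2.3]
grip_width: 0.0001
grasp_force: 1.2
```

```bash
python3 - <<'E'
from fit import *
c=ctrl.camera("top");d=domes(c,[(229,210),(251,231),(281,242)]);print(world(c,d[:,:2],.0175).round(4).tolist())
o=ctrl.observe();print(o["ee_pos"],o["ft_force"])
E
```

```text
[[0.5768, 0.1462, 0.0175], [0.5287, 0.0963, 0.0175], [0.504, 0.0316, 0.0175]]
[ 0.53403653 -0.10011705  0.01600965] [-0.13002074 -1.69094108  2.49600882]
```

All five domes are pressed and the collar hasn't moved. Now I'll lift clear.

Request:
carry_out --motion "0 0 -0.5 0 0 0 0; 0 0 -1 0 0 0 0; 0 0 -2 0 0 0 0; 0 0 -2.5 0 0 0 0; 0 0 -2.5 0 0 0 0; 0 0 -2.5 0 0 0 0; 0 0 -2.5 0 0 0 0; 0 0 -2 0 0 0 0; 0 0 -1 0 0 0 0; 0 0 0 0 0 0 0"

```text
clock: 10.32
ee_pos: [0.5356, -0.1004, 0.184]
eef_rot: [0.002, 0.709, 0.706, 0.001]
ft_force: [-0.0, 0.3, -0.3]
grip_width: 0.0002
grasp_force: 0.0
```

Request:
carry_out --motion "-1 -0.7 0 0 0 0 0; -2 -1.3 0 0 0 0 0; -2 -1.3 0 0 0 0 0; -2 -1.3 0 0 0 0 0; -2 -1.3 0 0 0 0 0; -2 -1.3 0 0 0 0 0; -2 -1.3 0 0 0 0 0; -2 -1 0 0 0 0 0; 0 0 0 0 0 0 0; 0 0 0 0 0 0 0"

```text
clock: 11.15
ee_pos: [0.4372, -0.2503, 0.18]
eef_rot: [-0.001, 0.71, 0.705, -0.0]
ft_force: [0.2, 0.2, 0.5]
grip_width: -0.0001
grasp_force: 0.0
```

```bash
python3 - <<'E'
from fit import *
c=ctrl.camera("top");d=domes(c,[(229,210),(251,231),(281,242),(312,241),(341,227)]);print(world(c,d[:,:2],.0175).round(4).tolist())
cv2.imwrite("pics/end.png",c["img"][...,::-1]);o=ctrl.observe();print(o["clock"],o["ee_pos"],o["ft_force"])
E
```

```text
[[0.5768, 0.1462, 0.0175], [0.5287, 0.0963, 0.0175], [0.504, 0.0316, 0.0175], [0.5065, -0.0374, 0.0175], [0.5355, -0.1003, 0.0175]]
11.2 [ 0.43769769 -0.24960447  0.18015605] [ 0.46584781 -0.10512266 -0.36569184]
```

View pics/end.png

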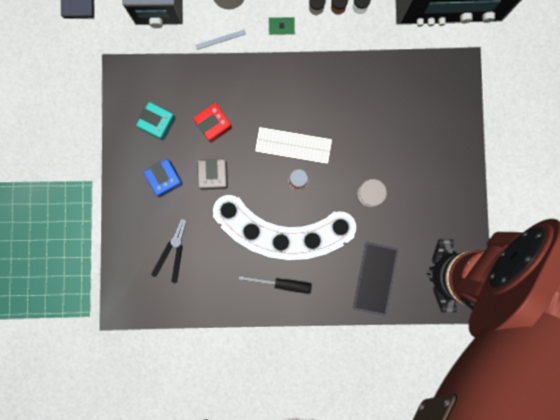

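The picture shows everything in place: the domes still run from (228,210) to (340,227), and the hand is clear at (445,275).

```bash
python3 -c "
from rig import ctrl
print(ctrl.hand_in())"
```

```text
the job is handed in; nothing more can be done
None
```

I swiped the five domes in order from the readout-box end, pressing each about 4 mm with 2–3 N; the collar and everything else on the bench stayed put, the hand is clear, and I handed the job in at about 11 s (the verdict was not shown).

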